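# Gather the brass caps under the lid, then open the dish

### The job

Pick up the lidded dish with the blue end (not the orange one) and, keeping its loose lid on, tip it blue end down until both brass caps have slid onto the blue part of the floor. Set the dish back down upright on the worktop with the lid still on, then lift the lid off by its black grip and lay it down, grip up, flat on the clear worktop between the two dishes.

Things in the scene. Friction and masses are not known exactly. Their poses are not given: they have to be found in the camera images.
- dish: White dish 116 (its x) x 60 (y) x 30 mm high, walls and floor 4 mm, 0.1 kg; pinch it across y. Origin: centre of underside, z up. Its -x end and end third of the inside floor (x -54 to -18 mm) are blue; that end faces the robot within 0.6 rad. A like dish with orange end stands across the centre line; between them the worktop is clear, 0.43 to 0.62 m ahead, 60 mm either side of the line.
- lid: Its clear loose lid: plate 112 x 54 x 3 mm on the rim, over a plug 102 x 46 x 6 mm that drops into the dish with 2 to 3 mm play; stays on up to 45 degrees of tilt. Black grip block in the middle of the top, 26 (x) x 12 (y) x 18 mm tall. Origin: centre of plug underside, 24 mm above dish underside; axes as the dish's; plate top z = 9, block top z = 27 mm. 35 g; stands flat on its plug.
- cap_a: Brass print-mounting cap, a disc 16 mm across, 10 mm high, 16 g, loose in the dish, seen through the lid; starts in the half away from the blue end. Origin: centre of underside. It slides on the dish floor at 25 degrees of tilt or more (30 to 40 is sure) and stays put when the dish is level.
- cap_b: The second brass cap, the same as the first.
Mind the look-alikes: they are no part of the job. Leave any green or turquoise look-alike of the lid alone.

How it is judged:
On the way, in this order (a step that is already met when the one before it is completed fails the run):
1. the dish, tilted well over with its lid on, has both brass caps on the blue part of its floor (x of cap_a in the frame of dish between -0.056 and -0.016 m and x of cap_b in the frame of dish between -0.056 and -0.016 m and y of cap_a in the frame of dish between -0.028 and 0.028 m and z of cap_a in the frame of dish between -0.004 and 0.02 m and y of cap_b in the frame of dish between -0.028 and 0.028 m and z of cap_b in the frame of dish between -0.004 and 0.02 m and z of lid in the frame of dish between 0.018 and 0.031 m and x of lid in the frame of dish between -0.008 and 0.008 m and y of lid in the frame of dish between -0.008 and 0.008 m and angle between dish's own z axis and vertical above 0.26 rad), for 0.2 s.
2. the dish stands upright on the worktop again with its lid still on and both caps at the blue end (x of cap_a in the frame of dish between -0.056 and -0.016 m and x of cap_b in the frame of dish between -0.056 and -0.016 m and y of cap_a in the frame of dish between -0.028 and 0.028 m and z of cap_a in the frame of dish between -0.004 and 0.02 m and y of cap_b in the frame of dish between -0.028 and 0.028 m and z of cap_b in the frame of dish between -0.004 and 0.02 m and z of lid in the frame of dish between 0.018 and 0.031 m and x of lid in the frame of dish between -0.008 and 0.008 m and y of lid in the frame of dish between -0.008 and 0.008 m and angle between dish's own z axis and vertical below 0.1 rad and height (world z) of dish below 0.008 m), for 0.2 s.
At the end, for the whole second after the job is handed in: Dish upright on the worktop (6 degrees, 8 mm); both caps in it with centres over the blue third of its floor (2 mm beyond allowed); lid lying grip up and flat (7 degrees) on the worktop, its centre 0.3 to 0.72 m ahead and within 0.2 m of the robot's centre line; all at rest (x of cap_a in the frame of dish between -0.056 and -0.016 m and x of cap_b in the frame of dish between -0.056 and -0.016 m and y of cap_a in the frame of dish between -0.028 and 0.028 m and z of cap_a in the frame of dish between -0.004 and 0.02 m and y of cap_b in the frame of dish between -0.028 and 0.028 m and z of cap_b in the frame of dish between -0.004 and 0.02 m and angle between dish's own z axis and vertical below 0.1 rad and height (world z) of each of dish, lid below 0.008 m and angle between lid's own z axis and vertical below 0.12 rad and world y of lid between -0.2 and 0.2 m and world x of lid between 0.3 and 0.72 m and linear speed of each of lid, dish, cap_a, cap_b below 0.02 m/s); the robot touches nothing.
It fails at once if the lid comes off while the dish is off the worktop or tilted ((height (world z) of dish above 0.02 m or angle between dish's own z axis and vertical above 0.2 rad) and not (z of lid in the frame of dish below 0.036 m and horizontal distance between lid and dish below 0.045 m)).
It also fails if it takes over 59 s, if anything falls off the work surface, if the arm or the gripper's body presses on something with over 40 N, if the wrist force passes 120 N, or if a joint passes its speed limit or range.

### The arm

A 6-joint arm with a two-finger parallel gripper is mounted at the origin on the work surface. World frame = base frame: x ahead of the robot, y to its left, z up, the work surface at z = 0. Lengths are in m, angles in rad, forces in N, time in s.
With the tool pointing down it reaches from about 0.35 to 0.775 m from the base axis. Payload 7.3 kg.
Tool frame: the origin (TCP) lies midway between the tips of the shut fingers; the grasp point (between the pads) lies 19 mm behind it; z points along the fingers, y is the line along which they close (so a half turn about z gives the same grasp; the last joint's range is limited). The gripper opens to 92 mm and grips with 3 to 60 N. Pads are 19 mm wide; open, the fingers measure 130 mm over their backs; the gripper's body (75 mm by 190 mm) begins 47 mm behind the grasp point.
Start: joints at [1.201, 0.342, 1.524, -0, 1.275, -0.146], TCP at [0.116, 0.512, 0.227] pointing down, gripper open.
Joint ranges: [-2.53, 2.53], [-0.77, 2.02], [0.04, 2.7], [-1, 4.14], [0.28, 2.66], [-3.11, 3.11]. Speed limits (rad/s): [2.57, 2.57, 3.14, 3.14, 3.14, 3.14].

### API

Orientations are given as a unit quaternion [w, x, y, z].
In Python, from rig import env gives the robot as it stands.
- The arm moves only by the tool carry_out, never from a script. Its arguments are lists of equal length, an entry for each row: "angular": the turn, a rotation vector about the tool's x, y, z each as a share of 5 degrees, from -1 to 1, a list of three; "translation": the shift along the tool's x, y, z each as a share of 5 cm, from -1 to 1, a list of three; "jaw": the opening in per cent of the stroke, from 0 (shut) to 100 (fully open). A call has 1 to 10 rows; each row shifts and turns the commanded pose from where the row before left it, along the tool's axes as they then stand; what a row does not reach is not made up. A row lasts 1/8 s, in which the tool goes at most 62.5 mm and 10.7 degrees, less where a joint would pass 70% of its speed; a pose out of reach is approached as far as the arm can. A call with a number of a shift or a turn outside -1 to 1 is refused whole. A call with a gripper value outside its range is refused whole. The fingers move at their own pace and stop on an object; "newtons" is the grip in N (left out, the last holds). Time passes only in rows, so rows that do not move let the fingers close. It gives the time, the measured TCP pose, the force, the opening and the grip force at its end, in the units of the state.
- env.read_state(): the state, without advancing time (a new reading comes with each control period).
- env.read_camera(name): name is "scene" or "top" or "wrist"; returns the picture (420x560x3 uint8, red, green, blue); there is no depth.
- env.get_calibration(name): a dict with "K" (3x3 intrinsics, pixels), "R" (3x3) and "t" (3): a world point X has camera coordinates R X + t; the wrist camera has in their place "tool_from_camera" (4x4, takes a point from camera to tool coordinates, whose origin is the TCP and whose axes are the flange's). Camera axes: x right, y down, z forward; pixel columns grow to the right and rows downward; lengths in m; the calibration is good to about 2 mm. The wrist camera is an equidistant fisheye: a pixel r from the principal point sees the ray r / f radians off the axis. A picture is of the moment at which its call begins: read the wrist's pose just before it. get_calibration takes no time and is no camera call.
- env.hand_in(): hands the job in; it is judged then, once.
The state is a dict: "time": time; "joint_pos": joint angles; "qd": joint speeds; "tau": joint torques, N m; "tcp_pos": TCP position; "orientation": TCP orientation; "force": force on the tool from outside, world axes, zero at the start; "wrist_torque": the same for the moment, N m; "width": finger opening in m; "finger_force": force on a finger pad.
Only numpy, scipy, OpenCV 4.12 (cv2) and the standard library are available. Lean on these libraries where they do the work, as an engineer would, in place of code of your own. Each camera call takes 0.05 s, during which the arm holds its last target. There are 200 camera calls.

## Working session

There is one attempt and no reset: what is moved stays moved. The work goes in short steps, Python scripts to look and compute and a tool call to move; the robot and the scene stay as the last step left them, time stands still between calls to the robot, and variables do not carry over. Pictures are saved under pics/ and viewed, at most 10 in all, crops included, and the job is handed in when it is done.

Besides the shell and the picture viewer there is one more tool, called after ">>>" by a JSON object that holds its "fn" and its "kwargs", one argument or row to a line. carry_out: Moves the arm, as the interface text tells. Shift numbers are shares of 5 cm and turn numbers shares of 5 degrees, none past 1 either way. Its arguments: {"type":"object","properties":{"angular":{"type":"array"},"translation":{"type":"array"},"jaw":{"type":"array"},"newtons":{"type":"number"}},"required":["angular","translation","jaw"]}

```bash
mkdir -p pics
cat > h.py <<'E'
import numpy as np,cv2
from rig import env
from scipy.spatial.transform import Rotation as Ro
def back(name,uv,z):
    c=env.get_calibration(name);K,R,t=map(np.array,(c["K"],c["R"],c["t"]))
    d=R.T@np.linalg.inv(K)@np.array([*uv,1.]);o=-R.T@t
    return o+d*(z-o[2])/d[2]
def snap(name,f,crop=None,k=1):
    im=env.read_camera(name)[:,:,::-1]
    cv2.imwrite("pics/raw_"+f,im)
    if crop: a,b,c,d=crop; im=im[b:d,a:c]
    cv2.imwrite("pics/"+f,cv2.resize(im,None,fx=k,fy=k,interpolation=cv2.INTER_CUBIC))
E
python3 - <<'E'
from h import *
snap("top","top1.png",None,1.4);snap("scene","sc1.png",None,1.4)
s=env.read_state();print(s)
c=env.get_calibration("top");print(c)
E
```

```text
{'time': 0.1, 'joint_pos': array([ 1.20098464e+00,  3.42679411e-01,  1.52491734e+00, -4.99835974e-06,
        1.27539924e+00, -1.46021952e-01]), 'qd': array([-0.00026902, -0.00114247, -0.00120754, -0.000459  ,  0.00241031,
       -0.00055549]), 'tau': array([ 1.20175853e-03, -4.32002699e+01, -2.44698268e+01,  7.17790006e-02,
        5.25071018e-02, -6.78706942e-05]), 'tcp_pos': array([0.11637038, 0.51156973, 0.22610222]), 'orientation': array([-1.76661858e-04,  1.11660766e-01,  9.93746135e-01, -6.79072654e-04]), 'force': array([-0.58944026,  0.76013514, -0.03747567]), 'wrist_torque': array([ 0.00254133, -0.0061451 , -0.01580815]), 'finger_force': 0.0, 'width': 0.09184336918877502}
{'K': array([[461.86821009,   0.        , 284.61492105],
       [  0.        , 461.86821009, 209.18261213],
       [  0.        ,   0.        ,   1.        ]]), 'R': array([[-0.00305902, -0.99993391,  0.01108217],
       [-0.98377155,  0.00102105, -0.17942269],
       [ 0.17939951, -0.01145118, -0.98370965]]), 't': array([-0.06570083,  0.5133042 ,  1.03208449])}
```

View pics/top1.png

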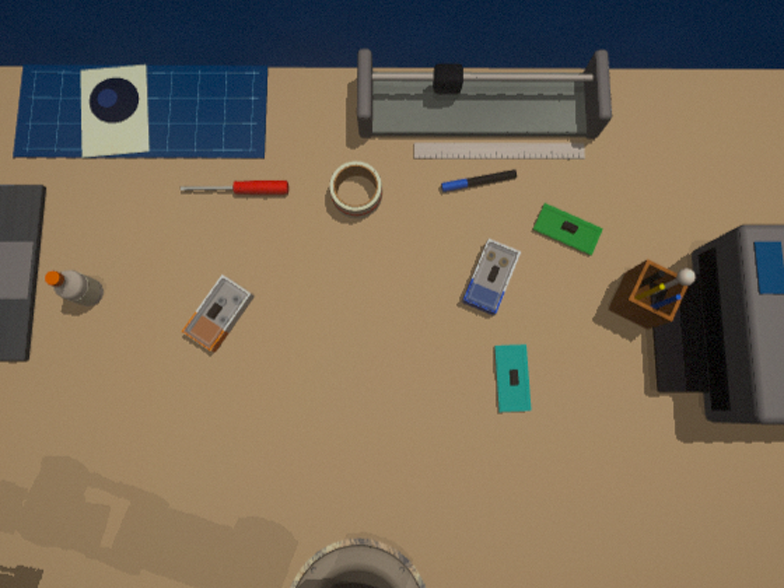

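View pics/sc1.png

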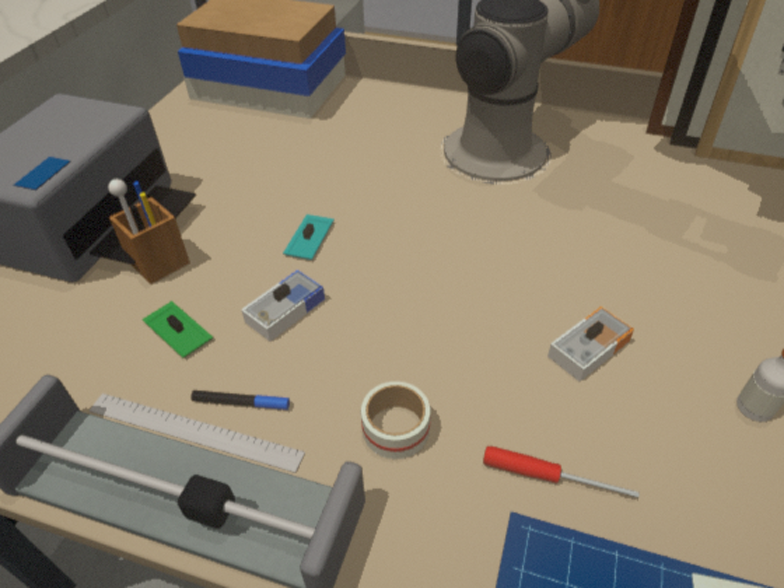

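The top view (1.4x) shows the blue-ended dish at (491,276). Its look-alikes are the orange-ended dish (217,313), the green lid (567,229) and the turquoise lid (513,378). I choose (491,276), which has a blue end toward the robot and brass caps at the far end, and check it in a close crop.

Run:
```python
from h import *
im=cv2.imread("pics/raw_top1.png")[160:235,305:405]
cv2.imwrite("pics/c1.png",cv2.resize(im,None,fx=8,fy=8,interpolation=cv2.INTER_CUBIC))
```

```text
(no output)
```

View pics/c1.png

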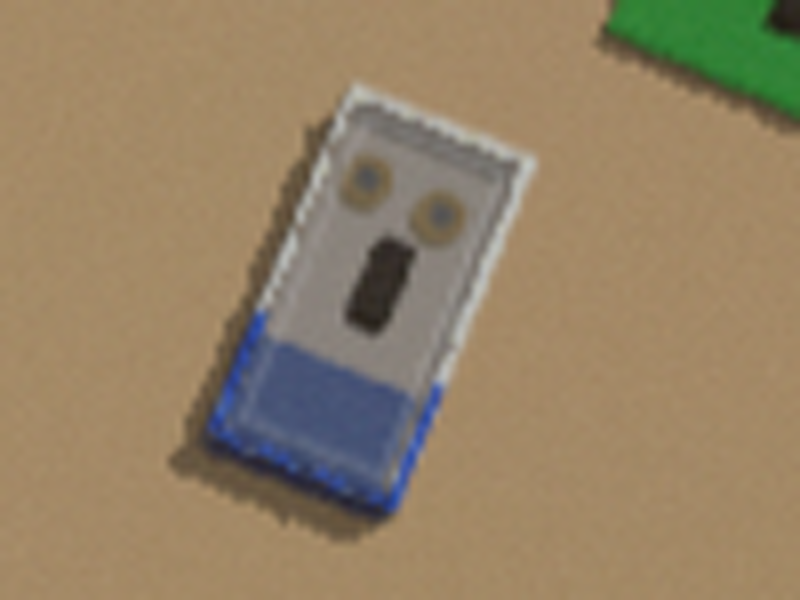

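Rim corners in the crop are at (355,88), (537,158), (395,512) and (210,430). The caps are at (367,180) and (440,218), and the grip is at (382,285). It's the right dish: blue near end, brass caps at the far end.

```bash
cat >> h.py <<'E'
def rel(pos,R,s=None):
    s=s or env.read_state(); w,x,y,z=s["orientation"]; C=Ro.from_quat([x,y,z,w])
    print("shift rows(5cm)",np.round(C.inv().apply(np.array(pos)-s["tcp_pos"])/.05,2),"turn rows(5deg)",np.round(np.degrees((C.inv()*R).as_rotvec())/5,2),"t",round(s["time"],2))
def down(yaw,tilt=0): # tool x = -dish x at tilt 0
    return Ro.from_euler('z',yaw)*Ro.from_euler('y',-tilt)*Ro.from_matrix([[-1,0,0],[0,1,0],[0,0,-1]])
E
python3 - <<'E'
from h import *
f=lambda u,v,z:back("top",(305+(u+.5)/8-.5,160+(v+.5)/8-.5),z)
P=np.array([f(*p,.03) for p in [(355,88),(537,158),(395,512),(210,430)]]);print(P.round(4))
print("len",[np.linalg.norm(P[i]-P[(i+1)%4]).round(4) for i in range(4)])
c=P.mean(0);ax=P[0]+P[1]-P[2]-P[3];yaw=np.arctan2(ax[1],ax[0]);print("c",c,"yaw",yaw,"block",f(382,285,.051),)
for p in [(367,180),(440,218)]: 
    q=f(*p,.014)-c;print("cap in dish",Ro.from_euler('z',-yaw).apply(q).round(4))
g=[back("top",(u/1.4,v/1.4),.03) for u,v in [(224,277),(252,293),(211,351),(183,334)]];print("orange",np.round(g,3))
rel([.48,.25,.2],down(yaw))
rel([c[0],c[1],.1],down(yaw))
E
```

```text
[[ 0.6108 -0.2225  0.03  ]
 [ 0.5891 -0.2767  0.03  ]
 [ 0.4815 -0.2307  0.03  ]
 [ 0.5062 -0.1765  0.03  ]]
len [np.float64(0.0584), np.float64(0.117), np.float64(0.0595), np.float64(0.1143)]
c [ 0.54689178 -0.22659966  0.03      ] yaw -0.4091354150000378 block [ 0.54557434 -0.22546651  0.051     ]
cap in dish [ 0.0366  0.0145 -0.016 ]
cap in dish [ 0.0344 -0.0103 -0.016 ]
orange [[0.544 0.229 0.03 ]
 [0.516 0.181 0.03 ]
 [0.418 0.245 0.03 ]
 [0.447 0.293 0.03 ]]
shift rows(5cm) [-8.25 -3.49  0.53] turn rows(5deg) [-0.02 -0.    2.12] t 0.1
shift rows(5cm) [-11.67 -12.48   2.54] turn rows(5deg) [-0.02 -0.    2.12] t 0.1
```

>>> {"fn": "carry_out", "kwargs": {
  "translation": [
    [-0.92,-0.4,0],
    [-0.92,-0.4,0],
    [-0.92,-0.4,0],
    [-0.92,-0.4,0],
    [-0.92,-0.4,0],
    [-0.92,-0.4,0],
    [-0.92,-0.4,0],
    [-0.92,-0.4,0],
    [-0.9,-0.4,0],
    [0,-0.5,0]
  ],
  "angular": [
    [0,0,0],
    [0,0,0],
    [0,0,0],
    [0,0,0],
    [0,0,0],
    [0,0,0],
    [0,0,0],
    [0,0,0],
    [0,0,0],
    [0,0,0]
  ],
  "jaw": [100,100,100,100,100,100,100,100,100,100],
  "newtons": 25
}}

```text
time: 1.35
tcp_pos: [0.4759, 0.2186, 0.2257]
orientation: [-0.0, 0.113, 0.994, -0.0]
force: [0.5, 0.4, 0.3]
width: 0.0916
finger_force: 0.0
```

Run:
```python
from h import *
print(env.read_state()["tcp_pos"]);rel([.5465,-.2263,.12],down(-.409))
```

```text
[0.47592532 0.21858751 0.22572656]
shift rows(5cm) [-3.37 -8.35  2.12] turn rows(5deg) [-0.01 -0.    2.09] t 1.35
```

>>> {"fn": "carry_out", "kwargs": {
  "translation": [
    [-0.34,-0.8,0],
    [-0.34,-0.85,0],
    [-0.34,-0.85,0],
    [-0.34,-0.85,0.2],
    [-0.34,-0.85,0.2],
    [-0.34,-0.85,0.3],
    [-0.34,-0.85,0.3],
    [-0.34,-0.85,0.4],
    [-0.34,-0.85,0.4],
    [-0.31,-0.75,0.32]
  ],
  "angular": [
    [0,0,0],
    [0,0,0],
    [0,0,0],
    [0,0,0],
    [0,0,0],
    [0,0,0],
    [0,0,0],
    [0,0,0],
    [0,0,0],
    [0,0,0]
  ],
  "jaw": [100,100,100,100,100,100,100,100,100,100]
}}

```text
time: 2.6
tcp_pos: [0.545, -0.2256, 0.1194]
orientation: [-0.001, 0.112, 0.994, 0.0]
force: [-0.2, -0.2, -0.4]
width: 0.0917
finger_force: 0.0
```

>>> {"fn": "carry_out", "kwargs": {
  "translation": [
    [0,0,0],
    [0,0,0],
    [0,0,0],
    [0,0,0]
  ],
  "angular": [
    [0,0,0.7],
    [0,0,0.7],
    [0,0,0.7],
    [0,0,0]
  ],
  "jaw": [100,100,100,100]
}}

```text
time: 3.1
tcp_pos: [0.5451, -0.224, 0.1203]
orientation: [-0.0, 0.202, 0.979, 0.0]
force: [-0.9, 0.8, -0.2]
width: 0.0921
finger_force: 0.0
```

Run:
```python
from h import *
rel([.5465,-.2263,.003],down(-.409))
s=env.read_state();print(s["tcp_pos"],s["joint_pos"])
c=env.get_calibration("wrist");print(c)
snap("wrist","w1.png",None,1.4)
```

```text
shift rows(5cm) [-0.05 -0.03  2.35] turn rows(5deg) [ 0.   -0.01  0.03] t 3.1
[ 0.54510323 -0.22399571  0.12025353] [-5.19946044e-01  5.57453945e-01  1.48572571e+00  1.11761643e-04
  1.09938796e+00 -1.68420077e+00]
{'K': array([[325.1922621 ,   0.        , 277.58992284],
       [  0.        , 325.1922621 , 210.19485033],
       [  0.        ,   0.        ,   1.        ]]), 'tool_from_camera': array([[ 2.32666117e-03, -9.53017613e-01, -3.02905953e-01,
         8.16617023e-02],
       [ 9.99996975e-01,  2.45899240e-03, -5.54922319e-05,
        -5.24582964e-04],
       [ 7.97728510e-04, -3.02904908e-01,  9.53020451e-01,
        -1.57894555e-01],
       [ 0.00000000e+00,  0.00000000e+00,  0.00000000e+00,
         1.00000000e+00]])}
```

View pics/w1.png

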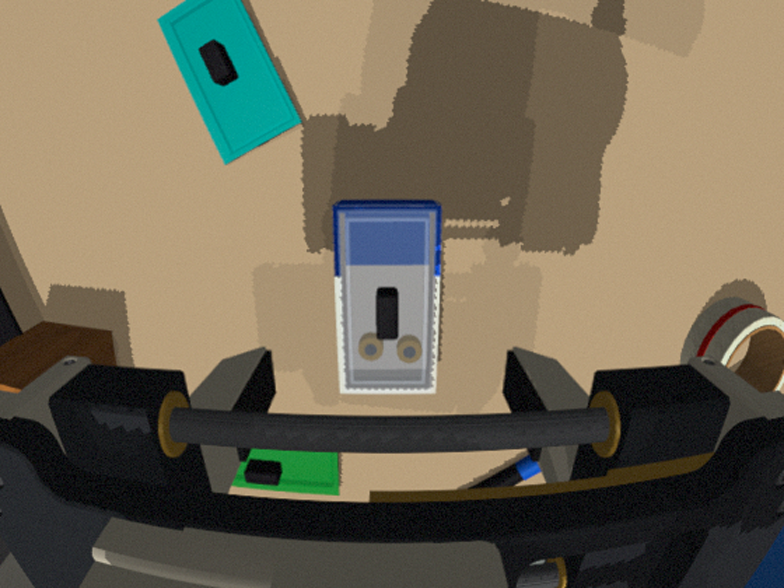

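The blue dish lies centred under the tool and square to it: corners (333,205), (441,204), (340,393) and (437,393), block at (387,313).

```bash
cat >> h.py <<'E'
def wback(uv,z,s):
    c=env.get_calibration("wrist");K=c["K"];T=c["tool_from_camera"]
    d=np.array([uv[0]-K[0,2],uv[1]-K[1,2]]);r=np.hypot(*d);a=r/K[0,0]
    v=T[:3,:3]@np.array([*(d/r*np.sin(a)),np.cos(a)]);w,x,y,q=s["orientation"];C=Ro.from_quat([x,y,q,w])
    o=s["tcp_pos"]+C.apply(T[:3,3]);v=C.apply(v);return o+v*(z-o[2])/v[2]
E
python3 - <<'E'
from h import *
s=env.read_state()
P=np.array([wback((u/1.4,v/1.4),.03,s) for u,v in [(333,204),(441,204),(437,393),(340,393)]])
print(P.round(4),P.mean(0),[np.linalg.norm(P[i]-P[i-1]).round(4) for i in range(4)])
a=P[2]+P[3]-P[0]-P[1];y=np.arctan2(a[1],a[0]);print(y,wback((387/1.4,313/1.4),.046,s))
rel([*P.mean(0)[:2],.003],down(y))
E
```

```text
[[ 0.4827 -0.231   0.03  ]
 [ 0.5059 -0.1766  0.03  ]
 [ 0.614  -0.2209  0.03  ]
 [ 0.5902 -0.2769  0.03  ]] [ 0.54820997 -0.22637501  0.03      ] [np.float64(0.1169), np.float64(0.0591), np.float64(0.1168), np.float64(0.0609)]
-0.39647904192521577 [ 0.54715545 -0.22633962  0.046     ]
shift rows(5cm) [-0.08 -0.02  2.35] turn rows(5deg) [ 0.   -0.01 -0.11] t 3.15
```

>>> {"fn": "carry_out", "kwargs": {
  "translation": [
    [-0.06,-0.03,0.6],
    [0,0,0.6],
    [0,0,0.5],
    [0,0,0.4],
    [0,0,0.22],
    [0,0,0]
  ],
  "angular": [
    [0,0,0],
    [0,0,0],
    [0,0,0],
    [0,0,0],
    [0,0,0],
    [0,0,0]
  ],
  "jaw": [100,100,100,100,100,100]
}}

```text
time: 3.9
tcp_pos: [0.5472, -0.2264, 0.0041]
orientation: [-0.001, 0.202, 0.979, 0.0]
force: [0.3, 0.0, 0.1]
width: 0.0918
finger_force: 0.0
```

>>> {"fn": "carry_out", "kwargs": {
  "translation": [
    [0,0,0],
    [0,0,0],
    [0,0,0],
    [0,0,0],
    [0,0,0],
    [0,0,0],
    [0,0,0]
  ],
  "angular": [
    [0,0,0],
    [0,0,0],
    [0,0,0],
    [0,0,0],
    [0,0,0],
    [0,0,0],
    [0,0,0]
  ],
  "jaw": [80,72,66,60,50,50,50],
  "newtons": 25
}}

```text
time: 4.78
tcp_pos: [0.5477, -0.2267, 0.0051]
orientation: [0.0, 0.202, 0.979, -0.0]
force: [-0.7, 0.9, 5.8]
width: 0.0598
finger_force: 25.0
```

>>> {"fn": "carry_out", "kwargs": {
  "translation": [
    [0,0,-0.1],
    [0,0,-0.25],
    [0,0,-0.4],
    [0,0,-0.4],
    [0,0,-0.4],
    [0,0,-0.4],
    [0,0,-0.3],
    [0,0,-0.2],
    [0,0,-0.1],
    [0,0,0]
  ],
  "angular": [
    [0,0,0],
    [0,0,0],
    [0,0,0],
    [0,0,0],
    [0,0,0],
    [0,0,0],
    [0,0,0],
    [0,0,0],
    [0,0,0],
    [0,0,0]
  ],
  "jaw": [50,50,50,50,50,50,50,50,50,50]
}}

```text
time: 6.02
tcp_pos: [0.5475, -0.2266, 0.1321]
orientation: [-0.0, 0.202, 0.979, 0.0]
force: [0.6, -0.6, -1.9]
width: 0.0599
finger_force: 25.0
```

>>> {"fn": "carry_out", "kwargs": {
  "translation": [
    [0,0,0],
    [0,0,0],
    [0,0,0],
    [0,0,0],
    [0,0,0],
    [0,0,0],
    [0,0,0],
    [0,0,0],
    [0,0,0],
    [0,0,0]
  ],
  "angular": [
    [0,-0.3,0],
    [0,-0.6,0],
    [0,-0.6,0],
    [0,-0.6,0],
    [0,-0.6,0],
    [0,-0.6,0],
    [0,-0.6,0],
    [0,-0.6,0],
    [0,-0.5,0],
    [0,-0.3,0]
  ],
  "jaw": [50,50,50,50,50,50,50,50,50,50]
}}

```text
time: 7.28
tcp_pos: [0.5467, -0.2262, 0.1312]
orientation: [0.224, 0.197, 0.953, -0.046]
force: [1.0, -0.3, -1.6]
width: 0.0596
finger_force: 25.0
```

Run:
```python
from h import *
s=env.read_state();print(s["joint_pos"],s["tcp_pos"])
snap("wrist","w2.png",(180,80,380,310),2.6)
```

```text
[-0.55845131  0.3680942   1.89907709  0.16507049  0.4229816  -1.85709871] [ 0.54665817 -0.22616438  0.1311736 ]
```

View pics/w2.png

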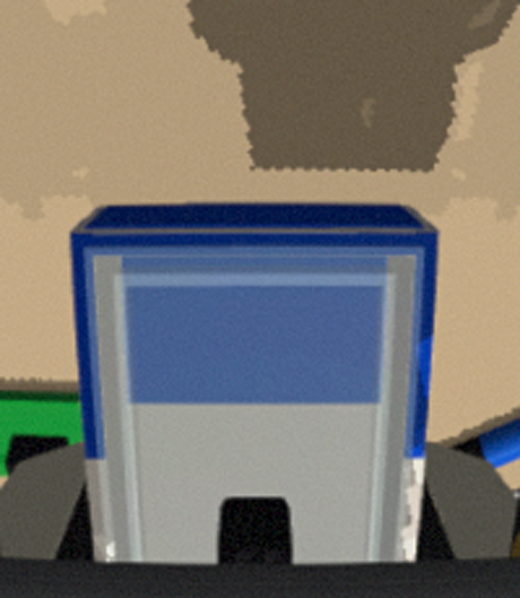

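The lid is on and the dish is held, tilted 26 degrees, with no caps yet on the blue floor. Joint 5 is getting close to its limit, so I raise the arm before tilting further.

>>> {"fn": "carry_out", "kwargs": {
  "translation": [
    [-0.08,0,-0.15],
    [-0.15,0,-0.3],
    [-0.2,0,-0.4],
    [-0.2,0,-0.4],
    [-0.2,0,-0.4],
    [-0.15,0,-0.3],
    [-0.08,0,-0.15],
    [0,0,0]
  ],
  "angular": [
    [0,0,0],
    [0,0,0],
    [0,0,0],
    [0,0,0],
    [0,0,0],
    [0,0,0],
    [0,0,0],
    [0,0,0]
  ],
  "jaw": [50,50,50,50,50,50,50,50]
}}

```text
time: 8.32
tcp_pos: [0.5482, -0.227, 0.2504]
orientation: [0.225, 0.197, 0.953, -0.047]
force: [0.8, 0.2, -2.2]
width: 0.0596
finger_force: 25.0
```

Run:
```python
from h import *
s=env.read_state();print(s["joint_pos"],s["tcp_pos"])
```

```text
[-0.5580783   0.2161804   1.72979452  0.09970317  0.73926995 -1.77995506] [ 0.54824622 -0.22704446  0.2504111 ]
```

>>> {"fn": "carry_out", "kwargs": {
  "translation": [
    [0,0,0],
    [0,0,0],
    [0,0,0],
    [0,0,0],
    [0,0,0],
    [0,0,0],
    [0,0,0],
    [0,0,0]
  ],
  "angular": [
    [0,-0.3,0],
    [0,-0.5,0],
    [0,-0.5,0],
    [0,-0.4,0],
    [0,-0.2,0],
    [0,0,0],
    [0,0,0],
    [0,0,0]
  ],
  "jaw": [50,50,50,50,50,50,50,50]
}}

```text
time: 9.32
tcp_pos: [0.5482, -0.227, 0.2499]
orientation: [0.303, 0.192, 0.931, -0.062]
force: [-0.3, -0.3, -1.3]
width: 0.0597
finger_force: 25.0
```

Run:
```python
from h import *
s=env.read_state();print(s["joint_pos"],s["tcp_pos"])
snap("wrist","w3.png",(180,80,380,310),2.6)
```

```text
[-0.57503014  0.1645624   1.88145198  0.21319326  0.48335702 -1.89659103] [ 0.54823488 -0.22699057  0.24990146]
```

View pics/w3.png

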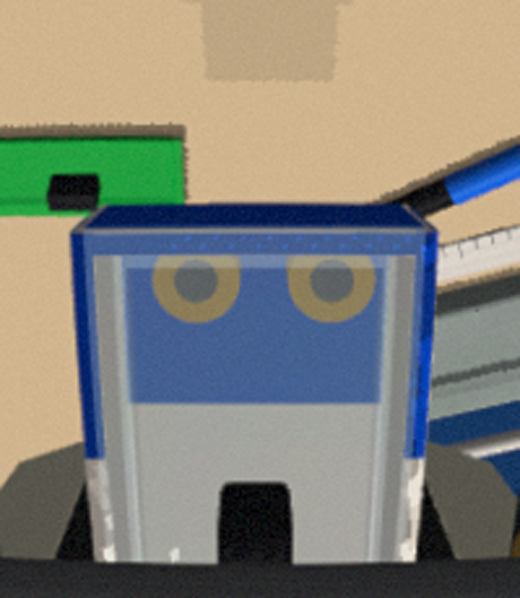

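Both caps now sit on the blue floor, at (197,280) and (331,280), and the lid is on. I level the dish and lower it.

>>> {"fn": "carry_out", "kwargs": {
  "translation": [
    [0,0,0],
    [0,0,0],
    [0,0,0],
    [0,0,0],
    [0,0,0],
    [0,0,0],
    [0,0,0],
    [0,0,0],
    [0,0,0],
    [0,0,0]
  ],
  "angular": [
    [0,0.3,0],
    [0,0.7,0],
    [0,0.9,0],
    [0,0.9,0],
    [0,0.9,0],
    [0,0.9,0],
    [0,0.9,0],
    [0,0.8,0],
    [0,0.6,0],
    [0,0.3,0]
  ],
  "jaw": [50,50,50,50,50,50,50,50,50,50]
}}

```text
time: 10.62
tcp_pos: [0.5485, -0.2271, 0.2495]
orientation: [-0.0, 0.202, 0.979, 0.0]
force: [-0.0, 0.2, -2.9]
width: 0.0598
finger_force: 25.0
```

>>> {"fn": "carry_out", "kwargs": {
  "translation": [
    [0,0,0],
    [0,0,0.3],
    [0,0,0.6],
    [0,0,0.7],
    [0,0,0.7],
    [0,0,0.7],
    [0,0,0.6],
    [0,0,0.4],
    [0,0,0.3],
    [0,0,0]
  ],
  "angular": [
    [0,0,0],
    [0,0,0],
    [0,0,0],
    [0,0,0],
    [0,0,0],
    [0,0,0],
    [0,0,0],
    [0,0,0],
    [0,0,0],
    [0,0,0]
  ],
  "jaw": [50,50,50,50,50,50,50,50,50,50]
}}

```text
time: 11.88
tcp_pos: [0.5472, -0.2264, 0.0337]
orientation: [-0.001, 0.202, 0.979, 0.0]
force: [-0.3, -0.6, -1.3]
width: 0.0593
finger_force: 25.0
```

Run:
```python
from h import *
rel([.5475,-.2265,.005],down(-.407))
```

```text
shift rows(5cm) [-0.01  0.    0.57] turn rows(5deg) [ 0.   -0.03 -0.  ] t 11.88
```

>>> {"fn": "carry_out", "kwargs": {
  "translation": [
    [0,0,0.2],
    [0,0,0.15],
    [0,0,0.1],
    [0,0,0.06],
    [0,0,0.05],
    [0,0,0.02],
    [0,0,0],
    [0,0,0]
  ],
  "angular": [
    [0,0,0],
    [0,0,0],
    [0,0,0],
    [0,0,0],
    [0,0,0],
    [0,0,0],
    [0,0,0],
    [0,0,0]
  ],
  "jaw": [50,50,50,50,50,50,50,50]
}}

```text
time: 12.88
tcp_pos: [0.5481, -0.2269, 0.0059]
orientation: [0.0, 0.202, 0.979, -0.0]
force: [-0.6, -1.2, -2.9]
width: 0.0597
finger_force: 25.0
```

>>> {"fn": "carry_out", "kwargs": {
  "translation": [
    [0,0,0.02],
    [0,0,0.02],
    [0,0,0]
  ],
  "angular": [
    [0,0,0],
    [0,0,0],
    [0,0,0]
  ],
  "jaw": [50,50,50]
}}

```text
time: 13.25
tcp_pos: [0.5482, -0.227, 0.0051]
orientation: [0.0, 0.202, 0.979, -0.0]
force: [-3.1, 0.6, 9.0]
width: 0.0601
finger_force: 25.0
```

>>> {"fn": "carry_out", "kwargs": {
  "translation": [
    [0,0,0],
    [0,0,0],
    [0,0,0],
    [0,0,0],
    [0,0,0],
    [0,0,0],
    [0,0,-0.3],
    [0,0,-0.34],
    [0,0,0]
  ],
  "angular": [
    [0,0,0],
    [0,0,0],
    [0,0,0],
    [0,0,0],
    [0,0,0],
    [0,0,0],
    [0,0,0],
    [0,0,0],
    [0,0,0]
  ],
  "jaw": [68,72,80,90,90,90,90,90,90]
}}

```text
time: 14.38
tcp_pos: [0.5494, -0.2276, 0.0382]
orientation: [0.002, 0.202, 0.979, -0.001]
force: [0.2, 0.2, 0.3]
width: 0.0829
finger_force: 0.0
```

Run:
```python
from h import *
rel([.548,-.227,.038],down(-.407))
snap("wrist","w4.png",(170,80,390,310),2.6)
```

```text
shift rows(5cm) [0.03 0.   0.  ] turn rows(5deg) [-0.    0.05 -0.  ] t 14.38
```

View pics/w4.png

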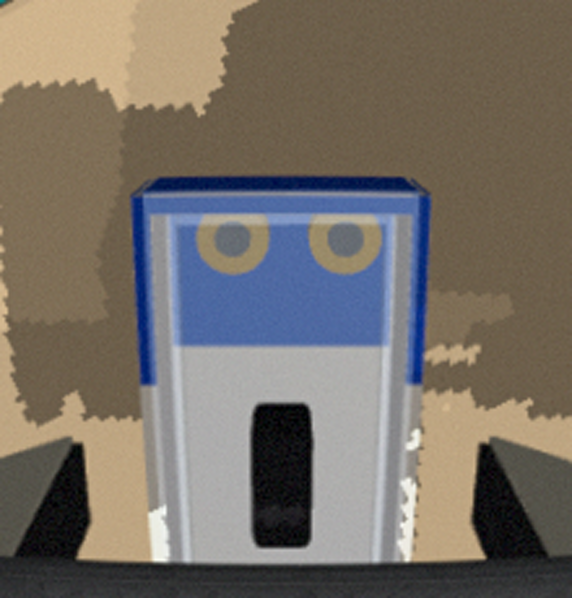

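The dish is upright with the lid on and the caps still at the blue end, at (233,238) and (345,238). The grip block (281,475) is midway between the fingers, so I close on it.

>>> {"fn": "carry_out", "kwargs": {
  "translation": [
    [0,0,0],
    [0,0,0],
    [0,0,0],
    [0,0,0],
    [0,0,0],
    [0,0,0],
    [0,0,0],
    [0,0,0],
    [0,0,0],
    [0,0,0]
  ],
  "angular": [
    [0,0,0],
    [0,0,0],
    [0,0,0],
    [0,0,0],
    [0,0,0],
    [0,0,0],
    [0,0,0],
    [0,0,0],
    [0,0,0],
    [0,0,0]
  ],
  "jaw": [70,55,40,28,20,8,5,5,5,5],
  "newtons": 12
}}

```text
time: 15.68
tcp_pos: [0.5481, -0.2269, 0.0358]
orientation: [0.0, 0.202, 0.979, 0.0]
force: [0.1, -0.5, 0.1]
width: 0.0122
finger_force: 12.0
```

Gripped, with a width of 12.2 mm. I lift straight up slowly.

>>> {"fn": "carry_out", "kwargs": {
  "translation": [
    [0,0,-0.08],
    [0,0,-0.12],
    [0,0,-0.2],
    [0,0,-0.3],
    [0,0,-0.4],
    [0,0,-0.4],
    [0,0,-0.3],
    [0,0,-0.15],
    [0,0,0]
  ],
  "angular": [
    [0,0,0],
    [0,0,0],
    [0,0,0],
    [0,0,0],
    [0,0,0],
    [0,0,0],
    [0,0,0],
    [0,0,0],
    [0,0,0]
  ],
  "jaw": [5,5,5,5,5,5,5,5,5]
}}

```text
time: 16.8
tcp_pos: [0.5482, -0.2269, 0.1337]
orientation: [0.0, 0.202, 0.979, -0.0]
force: [0.9, 0.2, -0.7]
width: 0.0119
finger_force: 12.0
```

Run:
```python
from h import *
rel([.525,0,.05],down(-.407))
snap("wrist","w5.png",(150,60,410,310),2.3)
```

```text
shift rows(5cm) [2.22 3.98 1.67] turn rows(5deg) [ 0.    0.01 -0.  ] t 16.8
```

View pics/w5.png

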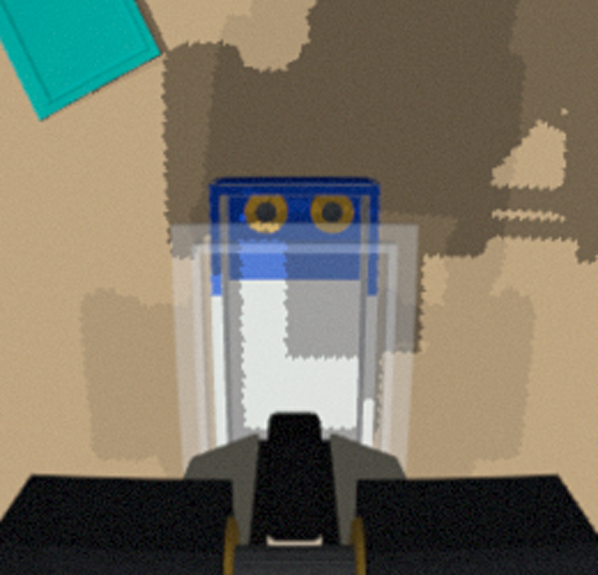

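The lid is held by its grip, and the dish stands open with the caps at (266,212) and (332,212). I carry the lid to the clear area.

>>> {"fn": "carry_out", "kwargs": {
  "translation": [
    [0.15,0.3,0],
    [0.3,0.55,0],
    [0.4,0.7,0],
    [0.45,0.8,0],
    [0.4,0.7,0],
    [0.3,0.55,0],
    [0.2,0.4,0],
    [0,0,0]
  ],
  "angular": [
    [0,0,0],
    [0,0,0],
    [0,0,0],
    [0,0,0],
    [0,0,0],
    [0,0,0],
    [0,0,0],
    [0,0,0]
  ],
  "jaw": [5,5,5,5,5,5,5,5]
}}

```text
time: 17.85
tcp_pos: [0.5253, 0.0025, 0.1328]
orientation: [-0.001, 0.201, 0.98, 0.0]
force: [-0.4, 0.5, -0.1]
width: 0.0118
finger_force: 12.0
```

>>> {"fn": "carry_out", "kwargs": {
  "translation": [
    [0,0,0.2],
    [0,0,0.5],
    [0,0,0.5],
    [0,0,0.4],
    [0,0,0.3],
    [0,0,0.2],
    [0,0,0.1],
    [0,0,0.06],
    [0,0,0.06],
    [0,0,0]
  ],
  "angular": [
    [0,0,0],
    [0,0,0],
    [0,0,0],
    [0,0,0],
    [0,0,0],
    [0,0,0],
    [0,0,0],
    [0,0,0],
    [0,0,0],
    [0,0,0]
  ],
  "jaw": [5,5,5,5,5,5,5,5,5,5]
}}

```text
time: 19.1
tcp_pos: [0.5263, 0.0003, 0.0174]
orientation: [0.0, 0.202, 0.979, 0.0]
force: [0.3, 1.0, -0.3]
width: 0.0115
finger_force: 12.0
```

>>> {"fn": "carry_out", "kwargs": {
  "translation": [
    [0,0,0.04],
    [0,0,0.03],
    [0,0,0.02],
    [0,0,0.02],
    [0,0,0]
  ],
  "angular": [
    [0,0,0],
    [0,0,0],
    [0,0,0],
    [0,0,0],
    [0,0,0]
  ],
  "jaw": [5,5,5,5,5]
}}

```text
time: 19.73
tcp_pos: [0.5262, 0.0003, 0.0118]
orientation: [0.0, 0.202, 0.979, 0.0]
force: [0.1, -0.5, -0.3]
width: 0.0117
finger_force: 12.0
```

>>> {"fn": "carry_out", "kwargs": {
  "translation": [
    [0,0,0.02],
    [0,0,0.02],
    [0,0,0]
  ],
  "angular": [
    [0,0,0],
    [0,0,0],
    [0,0,0]
  ],
  "jaw": [5,5,5]
}}

```text
time: 20.1
tcp_pos: [0.5264, 0.0003, 0.0114]
orientation: [0.001, 0.202, 0.979, -0.0]
force: [-4.1, -0.1, 15.2]
width: 0.0119
finger_force: 12.0
```

Contact. I release, raise the arm and look.

>>> {"fn": "carry_out", "kwargs": {
  "translation": [
    [0,0,0],
    [0,0,0],
    [0,0,0],
    [0,0,0],
    [0,0,-0.2],
    [0,0,-0.5],
    [0,0,-0.8],
    [0,0,-0.8],
    [0,0,-0.8],
    [0,0,0]
  ],
  "angular": [
    [0,0,0],
    [0,0,0],
    [0,0,0],
    [0,0,0],
    [0,0,0],
    [0,0,0],
    [0,0,0],
    [0,0,0],
    [0,0,0],
    [0,0,0]
  ],
  "jaw": [16,22,35,50,50,50,50,50,50,50]
}}

```text
time: 21.35
tcp_pos: [0.5281, 0.0001, 0.1687]
orientation: [0.004, 0.202, 0.979, 0.0]
force: [1.1, 0.2, -0.6]
width: 0.0458
finger_force: 0.0
```

Run:
```python
from h import *
snap("scene","sc2.png",(140,140,480,320),2.3)
```

```text
(no output)
```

View pics/sc2.png

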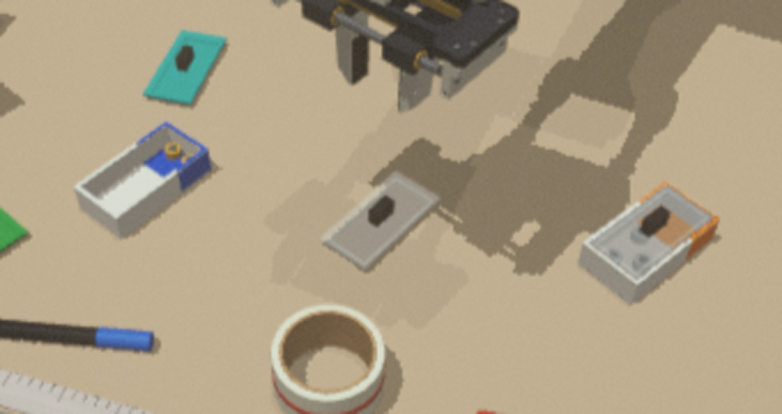

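The lid lies flat with its grip up at (380,215), between the dishes. The open dish stands upright at (145,180) with a cap visible at the blue end (173,150), and the gripper is clear.

```bash
python3 -c "
from rig import env
print(env.hand_in())"
```

```text
the job is handed in; nothing more can be done
None
```

The job is handed in at about 21 s: both caps slid onto the blue floor, the dish is back upright on the worktop, and the lid is flat, grip up, between the two dishes; no verdict was returned.

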